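Finish the pinwheel layer of cartons on the pallet

TASK

Two of the four small cartons of a pinwheel layer are already on the plywood pallet: finish the layer with the carton standing in the blue trough and the one standing on the bench, one in each empty place, either way round, so that all four stand upright and flat on the slab inside its lip, each with its end at the flank of the next and the middle open. Lower each carton right down onto the slab before you let go of it, never dropping it or leaving it propped up there, keep the two loaded cartons in their places, and do not shift the grease tin, the tape measure or the bearing.

Things in the scene. Friction and masses are not known exactly. Their poses are not given: they have to be found in the camera images.
- pallet: small fixed pallet: plywood slab 119 mm square on runners, top 18 mm above the bench; aluminium lip all round, 3 mm thick, 6 mm above the slab, 113 mm square inside. Takes four cartons as a pinwheel: each along one side, its end at the flank of the next, 3 mm gaps between cartons and to the lip, a 35 mm square well open in the middle. Origin: centre of its underside (bench level), axes along its sides
- well (a point): centre of the pallet at slab-top height, the middle of the 35 mm square well that the finished pinwheel leaves open; the only room for a finger on the inner flank of a carton. Axes parallel to the pallet's
- cell_a (a point): centre of the floor of the place at the -y side, at pallet x -19.5, y -35.5 mm; filled at the start, on the slab top, 18 mm above the bench; axes parallel to the pallet's. A carton here has its long side along the pallet's x axis
- cell_b (a point): centre of the floor of the place at the +x side, at pallet x +35.5, y -19.5 mm; empty at the start, on the slab top, 18 mm above the bench; axes parallel to the pallet's. A carton here has its long side along the pallet's y axis
- cell_c (a point): centre of the floor of the place at the +y side, at pallet x +19.5, y +35.5 mm; filled at the start, on the slab top, 18 mm above the bench; axes parallel to the pallet's. A carton here has its long side along the pallet's x axis
- cell_d (a point): centre of the floor of the place at the -x side, at pallet x -35.5, y +19.5 mm; empty at the start, on the slab top, 18 mm above the bench; axes parallel to the pallet's. A carton here has its long side along the pallet's y axis
- carton_a: cardboard carton, 68 (its x) x 36 (its y) x 45 mm high, about 0.15 kg, whitish tape along the middle of its top; origin at the centre of its underside, z up; half a turn about z makes no difference. Loaded on the pallet already, in cell_a
- carton_c: cardboard carton, 68 (its x) x 36 (its y) x 45 mm high, about 0.15 kg, whitish tape along the middle of its top; origin at the centre of its underside, z up; half a turn about z makes no difference. Loaded on the pallet already, in cell_c
- carton_trough: cardboard carton, 68 (its x) x 36 (its y) x 45 mm high, about 0.15 kg, whitish tape along the middle of its top; origin at the centre of its underside, z up; half a turn about z makes no difference. Stands in the blue trough at the start, its long side along the trough. The bench round world x 0.665, y 0.13 m is always clear
- carton_bench: cardboard carton, 68 (its x) x 36 (its y) x 45 mm high, about 0.15 kg, whitish tape along the middle of its top; origin at the centre of its underside, z up; half a turn about z makes no difference. Stands free on the bench at the start, on the robot's right
- trough: blue sheet-steel trough, fixed, closed at both ends: 166 (x) x 46 (y) x 48 mm outside, walls and floor 3 mm, 40 mm wide inside, walls as high as the carton's top: the carton has 2 mm beside each flank, 38 to 54 mm free beyond each end. Foot plates screwed down at both ends. Origin: centre of its underside, x along its length
- grease_tin: bystander: open round grease tin, 76 mm across, 42 mm high, behind the pallet; origin at the centre of its underside
- tape_measure: bystander: yellow tape measure, 40 x 82 x 62 mm, far side of the bench on the right; origin at the centre of its underside
- bearing: bystander: ball bearing lying flat, 52 mm across, 15 mm high, on the robot side of the pallet, to the left; origin at the centre of its underside
Things that resemble listed ones, but are neither listed nor needed, are in the scene too. Leave any purple look-alike of the carton_trough alone.

How it is judged:
By the outcome, as a careful person would: the job done as asked, in the order asked, and still so for the second after the job is handed in, with the robot touching nothing.
It also fails if it takes over 61 s, if anything falls off the work surface, if the arm or the gripper's body presses on something with over 40 N, if the wrist force passes 120 N, or if a joint passes its speed limit or range.

ROBOT

A 7-joint arm with a two-finger parallel gripper is mounted at the origin on a cart in front of the work surface, level with it; the furniture and walls round the work are solid. World frame = base frame: x ahead of the robot, y to its left, z up, the work surface at z = 0. Lengths are in m, angles in rad, forces in N, time in s.
With the tool pointing down it reaches from about 0.4 to 0.85 m from the base axis. Payload 6.9 kg.
Tool frame: the origin (TCP) lies on the centre line of the jaws, within the pads' length; the fingertips stand 14 mm ahead of it and the grasp point (between the pads) lies 5 mm behind it (env.tip_extent is the distance from the TCP to the fingertips, in m); z points along the fingers, y is the line along which they close (so a half turn about z gives the same grasp; the last joint's range is limited). The gripper opens to 85 mm and grips with 20 to 120 N. Pads are 22 mm wide; open, the fingers measure 114 mm over their backs; the gripper's body (76 mm by 85 mm) begins 54 mm behind the grasp point. The pads swing forward as they close: fully open they stand 13 mm farther back than shut.
Start: joints at [-1.117, 0.507, -0.238, 1.5, 0.126, 1.149, -0.155], TCP at [0.213, 0.588, 0.245] pointing down, gripper open.
Joint ranges: [-3.08, 3.08], [-0.24, 2.05], [-1.43, 1.35], [0, 2.5], [-1.52, 4.66], [0.17, 1.96], [-2.89, 2.89]. Speed limits (rad/s): [2.39, 2.39, 3.14, 3.14, 3.14, 3.14, 3.14].

INTERFACE

Orientations are given as a rotation vector (axis times angle).
In Python, from rig import env gives the robot as it stands. The module is installed in compiled form; this text tells all that it offers.
- The arm moves only by the tool step_arm, never from a script. Its argument "rows" is a list of rows, each an object of numbers: "dx", "dy", "dz": the shift along the tool's x, y, z in mm; "rx", "ry", "rz": the turn, a rotation vector about the tool's x, y, z in rad. In form: [{"dx": .., "dy": .., "dz": .., "rx": .., "ry": .., "rz": ..}, ...]. A call has 1 to 5 rows; each row shifts and turns the commanded pose from where the row before left it, along the tool's axes as they then stand; what a row does not reach is not made up. A row lasts 1/12 s, in which the tool goes at most 41.7 mm and 7.16 degrees, less where a joint would pass 70% of its speed; a pose out of reach is approached as far as the arm can. A call is refused whole if a number of a shift passes 41.7 or a number of a turn 0.125, either way. A call with a gripper value outside its range is refused whole. "jaw" is the finger opening in mm, from 0 to 85.4, set as the call begins (left out, the last holds). The fingers move at their own pace and stop on an object; the grip force is fixed at half the most. Time passes only in rows, so rows that do not move let the fingers close. It gives the time, the measured TCP pose, the force, the opening and the grip force at its end, in the units of the state.
- env.read_state(): the state, without advancing time (a new reading comes with each control period).
- env.get_image(name): name is "side" or "top"; returns a dict with "frame" (420x560x3 uint8, red, green, blue), "mtx" (3x3 intrinsics, pixels), "k1" (the pictures are not rectified: a ray, as slopes to the right and down, at radius r is drawn at 1 + k1 r^2 times it, then the intrinsics apply), "R" (3x3) and "t" (3): a world point X has camera coordinates R X + t. Camera axes: x right, y down, z forward; pixel columns grow to the right and rows downward; lengths in m; the calibration is good to about 2 mm. A picture is of the moment at which its call begins. There is no depth.
- env.sign_off(): hands the job in; it is judged then, once.
The state is a dict: "time": time; "joint_positions": joint angles; "joint_vel": joint speeds; "effort": joint torques, N m; "tool_pos": TCP position; "tool_rot": TCP orientation; "contact_force": force on the tool from outside, world axes, zero at the start; "wrist_torque": the same for the moment, N m; "finger_gap": finger opening in m; "gripper_force": force on a finger pad.
Only numpy, scipy, OpenCV 4.12 (cv2) and the standard library are available. Lean on these libraries where they do the work, as an engineer would, in place of code of your own. Each camera call takes 0.05 s, during which the arm holds its last target. There are 200 camera calls.

## Working session

There is one attempt and no reset: what is moved stays moved. The work goes in short steps, Python scripts to look and compute and a tool call to move; the robot and the scene stay as the last step left them, time stands still between calls to the robot, and variables do not carry over. Pictures are saved under pics/ and viewed, at most 10 in all, crops included, and the job is handed in when it is done.

Besides the shell and the picture viewer there is one more tool, called after "Emit:" by a JSON object that holds its "op" and its "data", one argument or row to a line. step_arm: Moves the arm, as the interface text tells. Its arguments: {"type":"object","properties":{"rows":{"type":"array"},"jaw":{"type":"number"}},"required":["rows"]}

```bash
mkdir -p pics
cat > h.py <<'E'
import numpy as np, cv2
from rig import env
from scipy.spatial.transform import Rotation as Ro
def grab(n,fn=None):
    d=env.get_image(n)
    if fn: cv2.imwrite('pics/'+fn,d['frame'][:,:,::-1])
    return d
def ray(d,uv,z):
    K=d['mtx'];x,y=(np.array(uv,float)-K[:2,2])/[K[0,0],K[1,1]]
    rd=np.hypot(x,y);r=rd
    for _ in range(20): r=rd/(1+d['k1']*r*r)
    s=r/rd if rd else 1
    R,t=d['R'],np.array(d['t']);c=-R.T@t;v=R.T@np.array([x*s,y*s,1])
    return c+v*(z-c[2])/v[2]
def proj(d,X):
    p=d['R']@np.array(X)+d['t'];a=p[:2]/p[2];a=a*(1+d['k1']*(a@a))
    return a*[d['mtx'][0,0],d['mtx'][1,1]]+d['mtx'][:2,2]
E
python3 - <<'E'
from h import *
for n in('top','side'):
    d=grab(n,n+'1.png'); print(n,d['mtx'].round(1).tolist(),d['k1'],(-d['R'].T@d['t']).round(3))
s=env.read_state();print(s['time'],s['tool_pos'],s['tool_rot'],env.tip_extent)
print(Ro.from_rotvec(s['tool_rot']).as_matrix().round(3))
E
```

```text
top [[491.8, 0.0, 278.1], [0.0, 491.8, 207.8], [0.0, 0.0, 1.0]] -0.11204025542105452 [4.94e-01 1.00e-03 1.17e+00]
side [[483.2, 0.0, 281.6], [0.0, 483.2, 212.0], [0.0, 0.0, 1.0]] -0.04262637806299752 [0.481 0.954 0.877]
0.1 [0.21294428 0.58716852 0.2444995 ] [-5.43550112e-01 -3.09392986e+00  2.45832345e-03] 0.014
[[-0.94   0.341 -0.001]
 [ 0.341  0.94  -0.001]
 [ 0.    -0.002 -1.   ]]
```

View pics/top1.png

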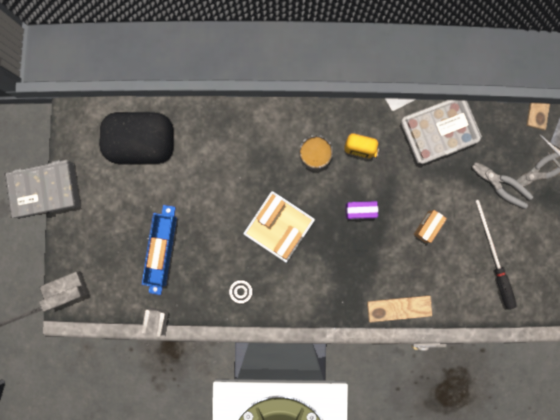

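View pics/side1.png

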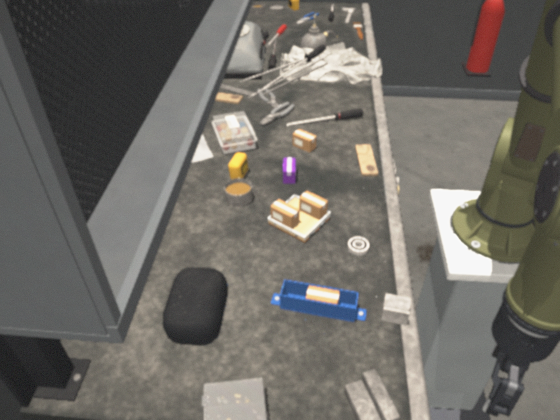

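Top view: trough (157,250) with a carton at (157,253). The other cartons are at (432,226) on the bench, (270,210) and (289,242) on the pallet, and a purple look-alike at (362,210). The brown one at (432,226) fits carton_bench, being cardboard, free-standing and on the right. I'll confirm it in an enlarged crop.

Run:
```python
from h import *
im=cv2.imread('pics/top1.png')
def c(x,y,w=25,h=25,s=8): return cv2.resize(im[y-h:y+h,x-w:x+w],None,fx=s,fy=s,interpolation=cv2.INTER_CUBIC)
a=np.vstack([c(432,226,25,25,6),c(157,253,25,25,6)]);b=c(279,227,40,40,7)
b=cv2.copyMakeBorder(b,0,600-560,0,0,cv2.BORDER_CONSTANT)[:600,:500]
cv2.imwrite('pics/crop.png',np.hstack([a,b]))
hsv=cv2.cvtColor(im,cv2.COLOR_BGR2HSV)
for p in [(432,226),(157,253),(270,210)]:
  print([hsv[p[1],p[0]+i].tolist() for i in range(-12,13,2)])
```

```text
[[14, 124, 103], [15, 130, 141], [16, 127, 232], [16, 125, 237], [17, 94, 241], [21, 16, 252], [20, 9, 253], [20, 15, 252], [17, 90, 242], [17, 124, 240], [16, 125, 231], [14, 82, 131], [15, 28, 91]]
[[117, 27, 94], [111, 126, 166], [14, 112, 214], [17, 125, 237], [19, 61, 246], [21, 7, 254], [20, 6, 254], [19, 50, 247], [17, 124, 239], [16, 126, 231], [118, 82, 153], [108, 168, 94], [108, 162, 74]]
[[15, 10, 154], [18, 36, 236], [17, 113, 239], [17, 122, 238], [17, 52, 247], [0, 2, 254], [0, 1, 254], [12, 5, 253], [17, 80, 242], [17, 125, 241], [16, 124, 236], [16, 118, 168], [18, 104, 184]]
```

View pics/crop.png

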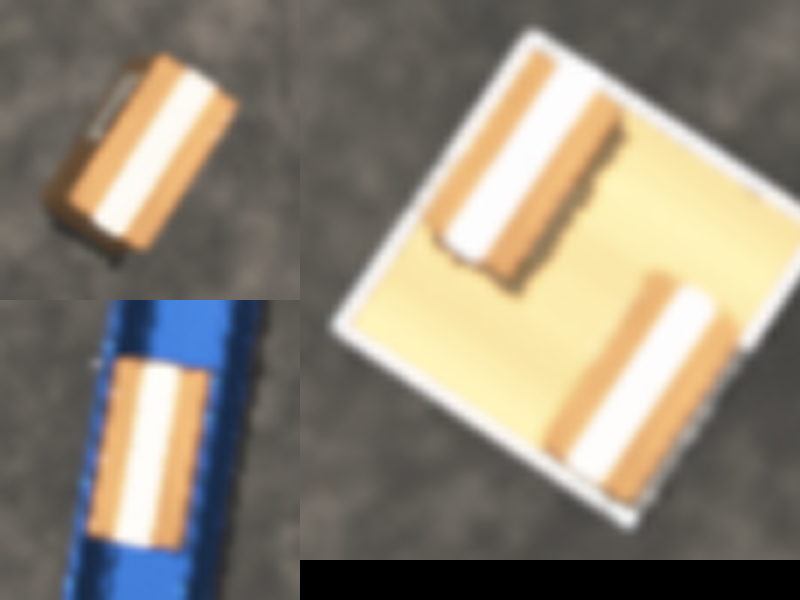

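The crop confirms both: upper left is the free carton (432,226), brown with a white tape; lower left is the trough carton (157,253). On the pallet, the upper-left and lower-right places are filled. Now I'll measure.

```bash
cat >> h.py <<'E'
def tape(d,box,z):
    x0,y0,x1,y1=box
    f=cv2.resize(d['frame'][y0:y1,x0:x1],None,fx=8,fy=8,interpolation=cv2.INTER_CUBIC)
    hsv=cv2.cvtColor(f,cv2.COLOR_RGB2HSV)
    m=((hsv[:,:,1]<65)&(hsv[:,:,2]>225)).astype(np.uint8)
    m2=((hsv[:,:,1]<150)&(hsv[:,:,2]>195)&((hsv[:,:,0]<24)|(hsv[:,:,1]<20))).astype(np.uint8)
    out=[]
    for mm in (m,m2):
        c=max(cv2.findContours(mm,0,1)[0],key=cv2.contourArea)
        p=cv2.boxPoints(cv2.minAreaRect(c))
        W=np.array([ray(d,(q+.5)/8-.5+[x0,y0],z)[:2] for q in p])
        e=W[1]-W[0];g=W[2]-W[1];l=e if np.hypot(*e)>np.hypot(*g) else g
        out.append((W.mean(0).round(4),np.degrees(np.arctan2(l[1],l[0])).round(2),np.hypot(*e).round(4),np.hypot(*g).round(4)))
    return out
E
python3 - <<'E'
from h import *
d=grab('top')
for n,b,z in [('bench',(415,205,450,247),.045),('trough',(135,235,175,272),.048),('palC',(255,190,284,226),.063),('palA',(275,225,304,262),.063),('lip(2nd)',(238,185,320,268),.024)]:
    for o in tape(d,b,z): print(n,*o)
# trough blue
f=d['frame'];h=cv2.cvtColor(f,cv2.COLOR_RGB2HSV);m=((h[:,:,0]>100)&(h[:,:,0]<120)&(h[:,:,1]>140)&(h[:,:,2]>60)).astype(np.uint8);m[:,200:]=0
c=max(cv2.findContours(m,0,1)[0],key=cv2.contourArea)
print([ray(d,p,.048)[:2].round(3) for p in cv2.boxPoints(cv2.minAreaRect(c))])
for n,p in(('bearing',(240,292)),('tin',(316,153)),('purple',(362,210)),('tapem',(362,146))):print(n,ray(d,p,.03).round(3))
E
```

```text
bench [ 0.5244 -0.3463] -32.8 0.0684 0.0141
bench [ 0.5247 -0.346 ] -33.49 0.0702 0.0356
trough [0.4528 0.2885] -8.86 0.0695 0.0148
trough [0.4537 0.288 ] -8.82 0.07 0.0353
palC [0.5579 0.0312] -33.79 0.0761 0.0344
palC [0.5526 0.0319] -32.86 0.0874 0.0401
palA [ 0.4851 -0.0105] -30.94 0.0767 0.0196
palA [ 0.4818 -0.0159] -179.34 0.065 0.0827
lip(2nd) [0.5203 0.0082] -32.79 0.1194 0.1187
lip(2nd) [0.5203 0.0081] -32.79 0.1211 0.1205
[array([0.366, 0.324]), array([0.568, 0.294]), array([0.56, 0.24]), array([0.359, 0.27 ])]
bearing [0.367 0.095 0.03 ]
tin [ 0.692 -0.077  0.03 ]
purple [ 0.56  -0.185  0.03 ]
tapem [ 0.711 -0.185  0.03 ]
```

Emit:
{"op": "step_arm", "data": {
  "rows": [
    {"rz": 0.115},
    {"rz": 0.115},
    {"rz": 0.115},
    {"rz": 0.115}
  ],
  "jaw": 85
}}

```text
invalid input at $.rows[0]: expected keys dx, dy, dz, rx, ry, rz
```

Emit:
{"op": "step_arm", "data": {
  "rows": [
    {"rz": 0.115},
    {"rz": 0.115},
    {"rz": 0.115},
    {"rz": 0.115}
  ]
}}

```text
invalid input at $.rows[0]: expected keys dx, dy, dz, rx, ry, rz
```

Emit:
{"op": "step_arm", "data": {
  "rows": [
    {"rz": 0.115},
    {"rz": 0.115},
    {"rz": 0.115},
    {"rz": 0.115}
  ]
}}

```text
invalid input at $.rows[0]: expected keys dx, dy, dz, rx, ry, rz
```

Emit:
{"op": "step_arm", "data": {
  "rows": [
    {"dx": 0, "dy": 0, "dz": 0, "rx": 0, "ry": 0, "rz": 0.115},
    {"dx": 0, "dy": 0, "dz": 0, "rx": 0, "ry": 0, "rz": 0.115},
    {"dx": 0, "dy": 0, "dz": 0, "rx": 0, "ry": 0, "rz": 0.115},
    {"dx": 0, "dy": 0, "dz": 0, "rx": 0, "ry": 0, "rz": 0.115}
  ],
  "jaw": 85
}}

```text
time: 0.48
tool_pos: [0.213, 0.5873, 0.2449]
tool_rot: [1.243, 2.885, -0.001]
contact_force: [-0.1, -0.2, 0.6]
finger_gap: 0.0849
gripper_force: 0.0
```

Emit:
{"op": "step_arm", "data": {
  "rows": [
    {"dx": 0, "dy": 0, "dz": 0, "rx": 0, "ry": 0, "rz": 0.115},
    {"dx": 0, "dy": 0, "dz": 0, "rx": 0, "ry": 0, "rz": 0.115},
    {"dx": 0, "dy": 0, "dz": 0, "rx": 0, "ry": 0, "rz": 0.115},
    {"dx": 0, "dy": 0, "dz": 0, "rx": 0, "ry": 0, "rz": 0.115}
  ]
}}

```text
time: 0.82
tool_pos: [0.2129, 0.5874, 0.2449]
tool_rot: [1.868, 2.526, -0.001]
contact_force: [-0.3, 0.5, 0.1]
finger_gap: 0.085
gripper_force: 0.0
```

Emit:
{"op": "step_arm", "data": {
  "rows": [
    {"dx": 0, "dy": 0, "dz": 0, "rx": 0, "ry": 0, "rz": 0.115},
    {"dx": 0, "dy": 0, "dz": 0, "rx": 0, "ry": 0, "rz": 0.115},
    {"dx": 0, "dy": 0, "dz": 0, "rx": 0, "ry": 0, "rz": 0.115},
    {"dx": 0, "dy": 0, "dz": 0, "rx": 0, "ry": 0, "rz": 0.115}
  ]
}}

```text
time: 1.15
tool_pos: [0.2129, 0.5874, 0.2449]
tool_rot: [2.394, 2.034, -0.001]
contact_force: [-0.5, -0.3, -0.5]
finger_gap: 0.0853
gripper_force: 0.0
```

Emit:
{"op": "step_arm", "data": {
  "rows": [
    {"dx": -25.8, "dy": 28.3, "dz": 0, "rx": 0, "ry": 0, "rz": -0.008},
    {"dx": -25.8, "dy": 28.3, "dz": 0, "rx": 0, "ry": 0, "rz": 0},
    {"dx": -25.8, "dy": 28.3, "dz": 0, "rx": 0, "ry": 0, "rz": 0},
    {"dx": -25.8, "dy": 28.3, "dz": 0, "rx": 0, "ry": 0, "rz": 0},
    {"dx": -25.8, "dy": 28.3, "dz": 0, "rx": 0, "ry": 0, "rz": 0}
  ]
}}

```text
time: 1.57
tool_pos: [0.3342, 0.4372, 0.2451]
tool_rot: [2.38, 2.05, -0.001]
contact_force: [0.3, 0.2, 0.4]
finger_gap: 0.0849
gripper_force: 0.0
```

Emit:
{"op": "step_arm", "data": {
  "rows": [
    {"dx": -25.8, "dy": 28.3, "dz": 0, "rx": 0, "ry": 0, "rz": 0},
    {"dx": -25.8, "dy": 28.3, "dz": 0, "rx": 0, "ry": 0, "rz": 0},
    {"dx": -25.8, "dy": 28.3, "dz": 0, "rx": 0, "ry": 0, "rz": 0},
    {"dx": -25.8, "dy": 28.3, "dz": 0, "rx": 0, "ry": 0, "rz": 0},
    {"dx": -25.8, "dy": 28.3, "dz": 0, "rx": 0, "ry": 0, "rz": 0}
  ]
}}

```text
time: 1.98
tool_pos: [0.4551, 0.2886, 0.2452]
tool_rot: [-2.38, -2.05, 0.0]
contact_force: [0.9, 0.8, 0.7]
finger_gap: 0.085
gripper_force: 0.0
```

```bash
cat >> h.py <<'E'
def go(x,y,z,psi):
    s=env.read_state();Rm=Ro.from_rotvec(s['tool_rot']).as_matrix()
    h=np.degrees(np.arctan2(Rm[1,1],Rm[0,1]));p=np.array(s['tool_pos'])
    a=np.radians(psi);Y=np.array([np.cos(a),np.sin(a),0]);X=np.array([-Y[1],Y[0],0]);Z=np.array([0,0,-1])
    T=np.stack([X,Y,Z],1);rv=Ro.from_matrix(Rm.T@T).as_rotvec()
    e=np.array([x,y,z])-p
    print('t',round(s['time'],2),'pos',p.round(4),'head',round(h,2),'rv',rv.round(4),'d(now axes)',(Rm.T@e*1e3).round(1),'d(target axes)',(T.T@e*1e3).round(1),'F',np.round(s['contact_force'],1),'j',np.round(s['joint_positions'],2))
E
python3 -c "
from h import *
go(.4533,.2882,.034,-8.85)"
```

```text
t 1.98 pos [0.4551 0.2886 0.2452] head -8.53 rv [-0.0002  0.      0.0056] d(now axes) [ -0.6  -1.7 211.2] d(target axes) [ -0.7  -1.7 211.2] F [0.9 0.8 0.7] j [-0.74  0.37  0.19  1.73 -0.08  1.04 -0.67]
```

Emit:
{"op": "step_arm", "data": {
  "rows": [
    {"dx": -0.6, "dy": -1.7, "dz": 35, "rx": 0, "ry": 0, "rz": 0.006},
    {"dx": 0, "dy": 0, "dz": 35, "rx": 0, "ry": 0, "rz": 0},
    {"dx": 0, "dy": 0, "dz": 35, "rx": 0, "ry": 0, "rz": 0},
    {"dx": 0, "dy": 0, "dz": 30, "rx": 0, "ry": 0, "rz": 0},
    {"dx": 0, "dy": 0, "dz": 10, "rx": 0, "ry": 0, "rz": 0}
  ]
}}

```text
time: 2.4
tool_pos: [0.4504, 0.2885, 0.0963]
tool_rot: [-2.386, -2.042, 0.01]
contact_force: [0.6, 0.9, 0.4]
finger_gap: 0.0852
gripper_force: 0.0
```

Emit:
{"op": "step_arm", "data": {
  "rows": [
    {"dx": 0, "dy": 0, "dz": 22, "rx": 0, "ry": 0, "rz": 0},
    {"dx": 0, "dy": 0, "dz": 22, "rx": 0, "ry": 0, "rz": 0},
    {"dx": 0, "dy": 0, "dz": 22, "rx": 0, "ry": 0, "rz": 0},
    {"dx": 0, "dy": 0, "dz": 0, "rx": 0, "ry": 0, "rz": 0}
  ]
}}

```text
time: 2.73
tool_pos: [0.4511, 0.2893, 0.0317]
tool_rot: [-2.386, -2.043, 0.008]
contact_force: [-1.0, -0.1, 0.8]
finger_gap: 0.0851
gripper_force: 0.0
```

Emit:
{"op": "step_arm", "data": {
  "rows": [
    {"dx": 0, "dy": 0, "dz": 0, "rx": 0, "ry": 0, "rz": 0},
    {"dx": 0, "dy": 0, "dz": 0, "rx": 0, "ry": 0, "rz": 0},
    {"dx": 0, "dy": 0, "dz": 0, "rx": 0, "ry": 0, "rz": 0},
    {"dx": 0, "dy": 0, "dz": 0, "rx": 0, "ry": 0, "rz": 0},
    {"dx": 0, "dy": 0, "dz": 0, "rx": 0, "ry": 0, "rz": 0}
  ],
  "jaw": 60
}}

```text
time: 3.15
tool_pos: [0.4533, 0.2904, 0.0358]
tool_rot: [2.387, 2.043, 0.004]
contact_force: [0.6, 0.2, 6.9]
finger_gap: 0.0667
gripper_force: 68.9
```

Emit:
{"op": "step_arm", "data": {
  "rows": [
    {"dx": 0, "dy": 0, "dz": -15, "rx": 0, "ry": 0, "rz": 0},
    {"dx": 0, "dy": 0, "dz": -25, "rx": 0, "ry": 0, "rz": 0},
    {"dx": 0, "dy": 0, "dz": -30, "rx": 0, "ry": 0, "rz": 0},
    {"dx": 0, "dy": 0, "dz": -35, "rx": 0, "ry": 0, "rz": 0},
    {"dx": 0, "dy": 0, "dz": -15, "rx": 0, "ry": 0, "rz": 0}
  ]
}}

```text
time: 3.57
tool_pos: [0.4539, 0.2904, 0.1587]
tool_rot: [2.387, 2.042, 0.008]
contact_force: [0.7, 0.2, -1.3]
finger_gap: 0.0668
gripper_force: 68.0
```

```bash
python3 -c "
from h import *
go(.665,.13,.1,57.2)
d=grab('side','side2.png')"
```

```text
t 3.57 pos [0.4539 0.2904 0.1587] head -8.9 rv [ 5.5000e-03 -9.0000e-04 -1.1537e+00] d(now axes) [-126.   233.1   59.2] d(target axes) [-264.3  -20.5   58.7] F [ 0.7  0.2 -1.3] j [-0.74  0.46  0.18  1.86 -0.11  0.82 -0.66]
```

View pics/side2.png

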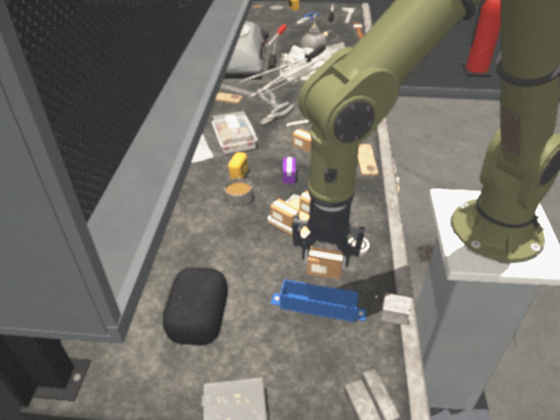

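The picture shows the carton held level at (324,262) above the empty trough. Next I carry it to the clear spot and turn it.

Emit:
{"op": "step_arm", "data": {
  "rows": [
    {"dx": -18, "dy": 33.3, "dz": 0, "rx": 0, "ry": 0, "rz": 0},
    {"dx": -18, "dy": 33.3, "dz": 0, "rx": 0, "ry": 0, "rz": 0},
    {"dx": -18, "dy": 33.3, "dz": 0, "rx": 0, "ry": 0, "rz": 0},
    {"dx": -18, "dy": 33.3, "dz": 0, "rx": 0, "ry": 0, "rz": 0},
    {"dx": -18, "dy": 33.3, "dz": 0, "rx": 0, "ry": 0, "rz": 0}
  ]
}}

```text
time: 4.03
tool_pos: [0.6042, 0.174, 0.1544]
tool_rot: [-2.386, -2.043, 0.0]
contact_force: [1.1, 1.4, -1.1]
finger_gap: 0.0668
gripper_force: 67.9
```

Emit:
{"op": "step_arm", "data": {
  "rows": [
    {"dx": -18, "dy": 33.3, "dz": 0, "rx": 0.005, "ry": 0, "rz": 0},
    {"dx": -18, "dy": 33.3, "dz": 0, "rx": 0, "ry": 0, "rz": 0},
    {"dx": 0, "dy": 0, "dz": 0, "rx": 0, "ry": 0, "rz": -0.115},
    {"dx": 0, "dy": 0, "dz": 0, "rx": 0, "ry": 0, "rz": -0.115}
  ]
}}

```text
time: 4.37
tool_pos: [0.6648, 0.1259, 0.1532]
tool_rot: [-2.134, -2.301, 0.007]
contact_force: [-0.9, 0.6, -1.2]
finger_gap: 0.0668
gripper_force: 68.0
```

Emit:
{"op": "step_arm", "data": {
  "rows": [
    {"dx": 0, "dy": 0, "dz": 15, "rx": 0, "ry": 0, "rz": -0.115},
    {"dx": 0, "dy": 0, "dz": 15, "rx": 0, "ry": 0, "rz": -0.115},
    {"dx": 0, "dy": 0, "dz": 15, "rx": 0, "ry": 0, "rz": -0.115},
    {"dx": 0, "dy": 0, "dz": 15, "rx": 0, "ry": 0, "rz": -0.115}
  ]
}}

```text
time: 4.7
tool_pos: [0.6628, 0.1294, 0.0934]
tool_rot: [-1.545, -2.73, 0.003]
contact_force: [-0.1, -0.5, -0.8]
finger_gap: 0.0669
gripper_force: 68.0
```

Emit:
{"op": "step_arm", "data": {
  "rows": [
    {"dx": 0, "dy": 0, "dz": 10, "rx": 0, "ry": 0, "rz": -0.115},
    {"dx": 0, "dy": 0, "dz": 10, "rx": 0, "ry": 0, "rz": -0.115},
    {"dx": 0, "dy": 0, "dz": 10, "rx": 0, "ry": 0, "rz": -0.115},
    {"dx": 0, "dy": 0, "dz": 10, "rx": 0, "ry": 0, "rz": -0.115}
  ]
}}

```text
time: 5.03
tool_pos: [0.6626, 0.1293, 0.0534]
tool_rot: [-0.882, -3.01, 0.001]
contact_force: [0.2, -0.0, -0.7]
finger_gap: 0.0666
gripper_force: 68.0
```

```bash
python3 -c "
from h import *
go(.665,.13,.034,57.2)"
```

```text
t 5.03 pos [0.6626 0.1293 0.0534] head 57.33 rv [-0.0024 -0.0049  0.0023] d(now axes) [-1.7  1.9 19.4] d(target axes) [-1.6  1.8 19.4] F [ 0.2 -0.  -0.7] j [-0.14  0.77 -0.15  1.57  0.14  0.83  0.65]
```

Emit:
{"op": "step_arm", "data": {
  "rows": [
    {"dx": 0, "dy": 0, "dz": 12, "rx": 0, "ry": -0.005, "rz": 0},
    {"dx": 0, "dy": 0, "dz": 4, "rx": 0, "ry": 0, "rz": 0},
    {"dx": 0, "dy": 0, "dz": 2, "rx": 0, "ry": 0, "rz": 0},
    {"dx": 0, "dy": 0, "dz": 0, "rx": 0, "ry": 0, "rz": 0}
  ]
}}

```text
time: 5.37
tool_pos: [0.6626, 0.1294, 0.0358]
tool_rot: [-0.893, -3.011, 0.004]
contact_force: [0.9, 0.4, -1.8]
finger_gap: 0.0665
gripper_force: 68.0
```

Emit:
{"op": "step_arm", "data": {
  "rows": [
    {"dx": 0, "dy": 0, "dz": 1.5, "rx": 0, "ry": 0, "rz": 0},
    {"dx": 0, "dy": 0, "dz": 0, "rx": 0, "ry": 0, "rz": 0}
  ]
}}

```text
time: 5.53
tool_pos: [0.6632, 0.1296, 0.0351]
tool_rot: [0.892, 3.012, -0.003]
contact_force: [0.7, 0.2, -2.1]
finger_gap: 0.0669
gripper_force: 68.0
```

Emit:
{"op": "step_arm", "data": {
  "rows": [
    {"dx": 0, "dy": 0, "dz": 1, "rx": 0, "ry": 0, "rz": 0},
    {"dx": 0, "dy": 0, "dz": 1, "rx": 0, "ry": 0, "rz": 0},
    {"dx": 0, "dy": 0, "dz": 0, "rx": 0, "ry": 0, "rz": 0}
  ]
}}

```text
time: 5.78
tool_pos: [0.6631, 0.1295, 0.0329]
tool_rot: [0.892, 3.012, -0.003]
contact_force: [0.2, -0.0, -0.3]
finger_gap: 0.0665
gripper_force: 68.0
```

Emit:
{"op": "step_arm", "data": {
  "rows": [
    {"dx": 0, "dy": 0, "dz": 1, "rx": 0, "ry": 0, "rz": 0},
    {"dx": 0, "dy": 0, "dz": 1, "rx": 0, "ry": 0, "rz": 0},
    {"dx": 0, "dy": 0, "dz": 0, "rx": 0, "ry": 0, "rz": 0}
  ]
}}

```text
time: 6.03
tool_pos: [0.6632, 0.1295, 0.0328]
tool_rot: [0.892, 3.011, -0.002]
contact_force: [-5.2, -1.3, 14.7]
finger_gap: 0.0667
gripper_force: 69.7
```

Emit:
{"op": "step_arm", "data": {
  "rows": [
    {"dx": 0, "dy": 0, "dz": -1, "rx": 0, "ry": 0, "rz": 0},
    {"dx": 0, "dy": 0, "dz": 0, "rx": 0, "ry": 0, "rz": 0},
    {"dx": 0, "dy": 0, "dz": 0, "rx": 0, "ry": 0, "rz": 0},
    {"dx": 0, "dy": 0, "dz": 0, "rx": 0, "ry": 0, "rz": 0}
  ],
  "jaw": 85
}}

```text
time: 6.37
tool_pos: [0.6628, 0.1295, 0.0314]
tool_rot: [-0.892, -3.012, 0.003]
contact_force: [-0.2, 0.0, -0.1]
finger_gap: 0.0852
gripper_force: 0.0
```

Emit:
{"op": "step_arm", "data": {
  "rows": [
    {"dx": 0, "dy": 0, "dz": -20, "rx": 0, "ry": 0, "rz": 0},
    {"dx": 0, "dy": 0, "dz": -35, "rx": 0, "ry": 0, "rz": 0},
    {"dx": 0, "dy": 0, "dz": -30, "rx": 0, "ry": 0, "rz": 0.121}
  ]
}}

```text
time: 6.62
tool_pos: [0.6624, 0.1292, 0.1167]
tool_rot: [-1.07, -2.951, 0.005]
contact_force: [0.8, 0.5, -0.1]
finger_gap: 0.0847
gripper_force: 0.0
```

Emit:
{"op": "step_arm", "data": {
  "rows": [
    {"dx": 0, "dy": 0, "dz": 0, "rx": 0, "ry": 0, "rz": 0.121},
    {"dx": 0, "dy": 0, "dz": 0, "rx": 0, "ry": 0, "rz": 0.121},
    {"dx": 0, "dy": 0, "dz": 0, "rx": 0, "ry": 0, "rz": 0.121},
    {"dx": 0, "dy": 0, "dz": 0, "rx": 0, "ry": 0, "rz": 0.121}
  ]
}}

```text
time: 6.95
tool_pos: [0.6629, 0.1297, 0.1166]
tool_rot: [1.756, 2.604, -0.003]
contact_force: [-0.3, 1.3, -0.0]
finger_gap: 0.0848
gripper_force: 0.0
```

Emit:
{"op": "step_arm", "data": {
  "rows": [
    {"dx": 0, "dy": 0, "dz": 0, "rx": 0, "ry": 0, "rz": 0.121},
    {"dx": 0, "dy": 0, "dz": 0, "rx": 0, "ry": 0, "rz": 0.121},
    {"dx": 0, "dy": 0, "dz": 0, "rx": 0, "ry": 0, "rz": 0.121},
    {"dx": 0, "dy": 0, "dz": 0, "rx": 0, "ry": 0, "rz": 0.121}
  ]
}}

```text
time: 7.28
tool_pos: [0.6629, 0.1297, 0.1163]
tool_rot: [2.329, 2.107, -0.003]
contact_force: [0.8, 0.8, -0.0]
finger_gap: 0.0851
gripper_force: 0.0
```

Emit:
{"op": "step_arm", "data": {
  "rows": [
    {"dx": 0, "dy": 0, "dz": 0, "rx": 0, "ry": 0, "rz": 0.121},
    {"dx": 0, "dy": 0, "dz": 0, "rx": 0, "ry": 0, "rz": 0.121},
    {"dx": 0, "dy": 0, "dz": 0, "rx": 0, "ry": 0, "rz": 0.121},
    {"dx": 0, "dy": 0, "dz": 0, "rx": 0, "ry": 0, "rz": 0.121}
  ]
}}

```text
time: 7.62
tool_pos: [0.6628, 0.1298, 0.1163]
tool_rot: [2.766, 1.488, -0.003]
contact_force: [-0.1, 0.4, -0.1]
finger_gap: 0.0849
gripper_force: 0.0
```

```bash
python3 -c "
from h import *
go(.6552,.1132,.030,-33.0)
d=grab('side','side3.png')"
```

```text
t 7.62 pos [0.6628 0.1298 0.1163] head -33.45 rv [ 0.0001  0.0023 -0.0078] d(now axes) [-17.8   2.8  86.3] d(target axes) [-18.1   2.6  86.3] F [-0.1  0.4 -0.1] j [-0.39  0.71  0.28  1.52 -0.23  0.95 -0.62]
```

View pics/side3.png

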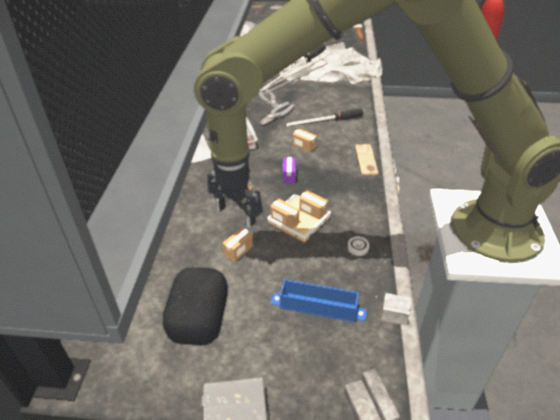

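The carton stands upright on the bench at (238,245) with the gripper above it. Now I regrip it by the flanks, 18 mm off its middle.

Emit:
{"op": "step_arm", "data": {
  "rows": [
    {"dx": -18, "dy": 2.7, "dz": 10, "rx": 0, "ry": 0.002, "rz": -0.008},
    {"dx": 0, "dy": 0, "dz": 26, "rx": 0, "ry": 0, "rz": 0},
    {"dx": 0, "dy": 0, "dz": 26, "rx": 0, "ry": 0, "rz": 0},
    {"dx": 0, "dy": 0, "dz": 24, "rx": 0, "ry": 0, "rz": 0},
    {"dx": 0, "dy": 0, "dz": 0, "rx": 0, "ry": 0, "rz": 0}
  ]
}}

```text
time: 8.08
tool_pos: [0.6521, 0.113, 0.0257]
tool_rot: [-2.752, -1.51, 0.012]
contact_force: [-1.0, 0.4, -0.8]
finger_gap: 0.085
gripper_force: 0.0
```

Emit:
{"op": "step_arm", "data": {
  "rows": [
    {"dx": 0, "dy": 0, "dz": 0, "rx": 0, "ry": 0, "rz": 0},
    {"dx": 0, "dy": 0, "dz": 0, "rx": 0, "ry": 0, "rz": 0},
    {"dx": 0, "dy": 0, "dz": 0, "rx": 0, "ry": 0, "rz": 0},
    {"dx": 0, "dy": 0, "dz": 0, "rx": 0, "ry": 0, "rz": 0},
    {"dx": 0, "dy": 0, "dz": 0, "rx": 0, "ry": 0, "rz": 0}
  ],
  "jaw": 28
}}

```text
time: 8.5
tool_pos: [0.6565, 0.1132, 0.0326]
tool_rot: [2.755, 1.507, 0.005]
contact_force: [-1.1, 0.4, 8.1]
finger_gap: 0.035
gripper_force: 61.4
```

Emit:
{"op": "step_arm", "data": {
  "rows": [
    {"dx": 0, "dy": 0, "dz": 0, "rx": 0, "ry": 0, "rz": 0},
    {"dx": 0, "dy": 0, "dz": 0, "rx": 0, "ry": 0, "rz": 0},
    {"dx": 0, "dy": 0, "dz": 0, "rx": 0, "ry": 0, "rz": 0}
  ]
}}

```text
time: 8.75
tool_pos: [0.6565, 0.1131, 0.0325]
tool_rot: [2.755, 1.507, 0.005]
contact_force: [-0.6, -0.4, 6.8]
finger_gap: 0.0349
gripper_force: 61.2
```

```bash
python3 -c "
from h import *
c=np.array([.5203,.0082]);x=np.array([np.cos(np.radians(-32.79)),np.sin(np.radians(-32.79))]);y=np.array([-x[1],x[0]])
D=c-.0355*x+.0015*y;B=c+.0355*x-.0015*y;print(D,B)
go(.6552,.1132,.030,-33.0)
go(*D,.140,-32.8)"
```

```text
[0.49126887 0.02868642] [ 0.54933113 -0.01228642]
t 8.75 pos [0.6565 0.1131 0.0325] head -32.64 rv [ 0.0026 -0.002   0.0063] d(now axes) [-0.7 -1.1  2.5] d(target axes) [-0.7 -1.1  2.5] F [-0.6 -0.4  6.8] j [-0.35  0.79  0.25  1.62 -0.25  0.76 -0.56]
t 8.75 pos [0.6565 0.1131 0.0325] head -32.64 rv [ 0.0026 -0.002   0.0028] d(now axes) [-160.   -93.3 -108. ] d(target axes) [-160.5  -93.1 -107.5] F [-0.6 -0.4  6.8] j [-0.35  0.79  0.25  1.62 -0.25  0.76 -0.56]
```

Emit:
{"op": "step_arm", "data": {
  "rows": [
    {"dx": 0, "dy": 0, "dz": -10, "rx": 0.002, "ry": -0.002, "rz": 0.003},
    {"dx": 0, "dy": 0, "dz": -25, "rx": 0, "ry": 0, "rz": 0},
    {"dx": 0, "dy": 0, "dz": -35, "rx": 0, "ry": 0, "rz": 0},
    {"dx": 0, "dy": 0, "dz": -32, "rx": 0, "ry": 0, "rz": 0}
  ]
}}

```text
time: 9.08
tool_pos: [0.6551, 0.113, 0.1343]
tool_rot: [-2.758, -1.503, 0.006]
contact_force: [1.4, 0.4, -0.7]
finger_gap: 0.0351
gripper_force: 60.1
```

Emit:
{"op": "step_arm", "data": {
  "rows": [
    {"dx": -32, "dy": -18.6, "dz": 0, "rx": 0, "ry": 0, "rz": 0},
    {"dx": -32, "dy": -18.6, "dz": 0, "rx": 0, "ry": 0, "rz": 0},
    {"dx": -32, "dy": -18.6, "dz": 0, "rx": 0, "ry": 0, "rz": 0},
    {"dx": -32, "dy": -18.6, "dz": 0, "rx": 0, "ry": 0, "rz": 0},
    {"dx": -32, "dy": -18.6, "dz": 0, "rx": 0, "ry": 0, "rz": 0}
  ]
}}

```text
time: 9.5
tool_pos: [0.489, 0.0285, 0.1339]
tool_rot: [-2.758, -1.503, 0.003]
contact_force: [0.5, -0.7, -0.9]
finger_gap: 0.0352
gripper_force: 60.2
```

Emit:
{"op": "step_arm", "data": {
  "rows": [
    {"dx": 0, "dy": 0, "dz": 0, "rx": 0, "ry": 0, "rz": 0},
    {"dx": 0, "dy": 0, "dz": 0, "rx": 0, "ry": 0, "rz": 0}
  ]
}}

```text
time: 9.67
tool_pos: [0.489, 0.0281, 0.1342]
tool_rot: [-2.76, -1.5, 0.004]
contact_force: [1.2, 0.7, -1.6]
finger_gap: 0.0351
gripper_force: 60.2
```

```bash
python3 -c "
from h import *
go(.49127,.02869,.0505,-32.8)"
```

```text
t 9.67 pos [0.489  0.0281 0.1342] head -32.96 rv [-0.0021  0.002  -0.0027] d(now axes) [ 1.9  1.7 83.7] d(target axes) [ 1.7  1.6 83.7] F [ 1.2  0.7 -1.6] j [-0.32  0.45  0.3   2.   -0.19  0.72 -0.47]
```

Emit:
{"op": "step_arm", "data": {
  "rows": [
    {"dx": 2.4, "dy": 1.7, "dz": 12, "rx": -0.002, "ry": 0.002, "rz": -0.003},
    {"dx": 0, "dy": 0, "dz": 12, "rx": 0, "ry": 0, "rz": 0},
    {"dx": 0, "dy": 0, "dz": 8, "rx": 0, "ry": 0, "rz": 0},
    {"dx": 0, "dy": 0, "dz": 0, "rx": 0, "ry": 0, "rz": 0},
    {"dx": 0, "dy": 0, "dz": 0, "rx": 0, "ry": 0, "rz": 0}
  ]
}}

```text
time: 10.08
tool_pos: [0.4939, 0.0304, 0.101]
tool_rot: [2.756, 1.508, -0.001]
contact_force: [0.6, 0.1, -1.3]
finger_gap: 0.0349
gripper_force: 60.2
```

```bash
python3 -c "
from h import *
go(.49127+.0003,.02869+.0005,.0505,-32.8)
d=grab('side');t=grab('top')
a=d['frame'][155:255,245:345][:,:,::-1];b=t['frame'][180:280,230:330][:,:,::-1]
cv2.imwrite('pics/c4.png',np.hstack([cv2.resize(i,(400,400),interpolation=2) for i in (a,b)]))"
```

```text
t 10.08 pos [0.4939 0.0304 0.101 ] head -32.64 rv [0.0001 0.0005 0.0028] d(now axes) [-2.3 -1.3 50.5] d(target axes) [-2.3 -1.3 50.5] F [ 0.6  0.1 -1.3] j [-0.3   0.5   0.27  2.03 -0.22  0.64 -0.45]
```

View pics/c4.png

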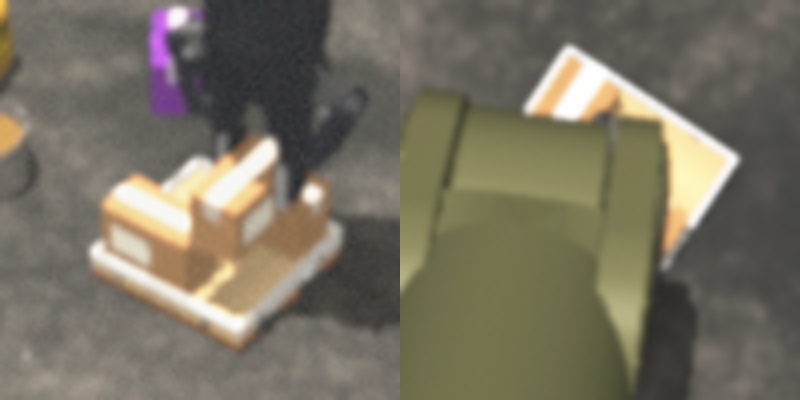

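Side crop: the carton hangs level over its place, its tape at about crop (245,175), between carton C on the left (150,230) and A at the back right (310,210). I correct by 2 mm and read again.

Emit:
{"op": "step_arm", "data": {
  "rows": [
    {"dx": -2, "dy": -1, "dz": 0, "rx": 0, "ry": 0, "rz": 0.003},
    {"dx": 0, "dy": 0, "dz": 0, "rx": 0, "ry": 0, "rz": 0},
    {"dx": 0, "dy": 0, "dz": 0, "rx": 0, "ry": 0, "rz": 0}
  ]
}}

```text
time: 10.43
tool_pos: [0.4915, 0.029, 0.1015]
tool_rot: [2.758, 1.503, 0.001]
contact_force: [-0.8, -0.0, -1.2]
finger_gap: 0.035
gripper_force: 60.2
```

Emit:
{"op": "step_arm", "data": {
  "rows": [
    {"dx": 0, "dy": 0, "dz": 0, "rx": 0, "ry": 0, "rz": 0},
    {"dx": 0, "dy": 0, "dz": 0, "rx": 0, "ry": 0, "rz": 0}
  ]
}}

```text
time: 10.6
tool_pos: [0.4916, 0.029, 0.1013]
tool_rot: [2.758, 1.503, 0.001]
contact_force: [0.0, 0.0, -1.5]
finger_gap: 0.035
gripper_force: 60.2
```

```bash
python3 -c "
from h import *
go(.49127+.0003,.02869+.0005,.0505,-32.8)"
```

```text
t 10.6 pos [0.4916 0.029  0.1013] head -32.83 rv [ 0.0007 -0.0002 -0.0005] d(now axes) [ 0.1 -0.1 50.8] d(target axes) [ 0.1 -0.1 50.8] F [ 0.   0.  -1.5] j [-0.3   0.5   0.27  2.04 -0.22  0.63 -0.45]
```

Emit:
{"op": "step_arm", "data": {
  "rows": [
    {"dx": 0, "dy": 0, "dz": 5, "rx": 0, "ry": 0, "rz": 0},
    {"dx": 0, "dy": 0, "dz": 6, "rx": 0, "ry": 0, "rz": 0},
    {"dx": 0, "dy": 0, "dz": 5, "rx": 0, "ry": 0, "rz": 0},
    {"dx": 0, "dy": 0, "dz": 2, "rx": 0, "ry": 0, "rz": 0},
    {"dx": 0, "dy": 0, "dz": 0, "rx": 0, "ry": 0, "rz": 0}
  ]
}}

```text
time: 11.02
tool_pos: [0.491, 0.029, 0.0822]
tool_rot: [-2.759, -1.503, 0.002]
contact_force: [0.2, -0.2, -0.4]
finger_gap: 0.0351
gripper_force: 60.2
```

```bash
python3 -c "
from h import *
go(.49127+.0003,.02869+.0005,.0505,-32.8)"
```

```text
t 11.02 pos [0.491  0.029  0.0822] head -32.83 rv [-0.0009  0.0012 -0.0006] d(now axes) [ 0.5  0.4 31.7] d(target axes) [ 0.5  0.4 31.7] F [ 0.2 -0.2 -0.4] j [-0.29  0.53  0.26  2.05 -0.23  0.59 -0.44]
```

Emit:
{"op": "step_arm", "data": {
  "rows": [
    {"dx": 0.5, "dy": 0.4, "dz": 6, "rx": 0, "ry": 0, "rz": 0},
    {"dx": 0, "dy": 0, "dz": 7, "rx": 0, "ry": 0, "rz": 0},
    {"dx": 0, "dy": 0, "dz": 7, "rx": 0, "ry": 0, "rz": 0},
    {"dx": 0, "dy": 0, "dz": 4, "rx": 0, "ry": 0, "rz": 0},
    {"dx": 0, "dy": 0, "dz": 1, "rx": 0, "ry": 0, "rz": 0}
  ]
}}

```text
time: 11.43
tool_pos: [0.4915, 0.0292, 0.0571]
tool_rot: [-2.758, -1.503, 0.002]
contact_force: [-0.4, 0.1, -1.2]
finger_gap: 0.0349
gripper_force: 60.2
```

Emit:
{"op": "step_arm", "data": {
  "rows": [
    {"dx": 0, "dy": 0, "dz": 1.5, "rx": 0, "ry": 0, "rz": 0},
    {"dx": 0, "dy": 0, "dz": 1.5, "rx": 0, "ry": 0, "rz": 0},
    {"dx": 0, "dy": 0, "dz": 0, "rx": 0, "ry": 0, "rz": 0}
  ]
}}

```text
time: 11.68
tool_pos: [0.4921, 0.0292, 0.055]
tool_rot: [2.758, 1.503, 0.0]
contact_force: [-0.0, 0.2, -0.7]
finger_gap: 0.0354
gripper_force: 60.2
```

```bash
python3 -c "
from h import *
go(.49127+.0003,.02869+.0005,.0505,-32.8)"
```

```text
t 11.68 pos [0.4921 0.0292 0.055 ] head -32.83 rv [ 0.0004  0.0001 -0.0006] d(now axes) [-0.3 -0.5  4.5] d(target axes) [-0.3 -0.5  4.5] F [-0.   0.2 -0.7] j [-0.27  0.57  0.23  2.08 -0.26  0.52 -0.42]
```

Emit:
{"op": "step_arm", "data": {
  "rows": [
    {"dx": -0.3, "dy": -0.5, "dz": 1.5, "rx": 0, "ry": 0, "rz": 0},
    {"dx": 0, "dy": 0, "dz": 1, "rx": 0, "ry": 0, "rz": 0},
    {"dx": 0, "dy": 0, "dz": 1, "rx": 0, "ry": 0, "rz": 0},
    {"dx": 0, "dy": 0, "dz": 0, "rx": 0, "ry": 0, "rz": 0}
  ]
}}

```text
time: 12.02
tool_pos: [0.4915, 0.0293, 0.0515]
tool_rot: [2.758, 1.503, 0.0]
contact_force: [0.5, -0.7, -1.5]
finger_gap: 0.0351
gripper_force: 60.2
```

Emit:
{"op": "step_arm", "data": {
  "rows": [
    {"dx": 0, "dy": 0, "dz": 1, "rx": 0, "ry": 0, "rz": 0},
    {"dx": 0, "dy": 0, "dz": 0.5, "rx": 0, "ry": 0, "rz": 0},
    {"dx": 0, "dy": 0, "dz": 0, "rx": 0, "ry": 0, "rz": 0}
  ]
}}

```text
time: 12.27
tool_pos: [0.4916, 0.0292, 0.0505]
tool_rot: [2.758, 1.503, 0.001]
contact_force: [-1.1, 0.0, 3.7]
finger_gap: 0.0349
gripper_force: 60.8
```

Emit:
{"op": "step_arm", "data": {
  "rows": [
    {"dx": 0, "dy": 0, "dz": 0.5, "rx": 0, "ry": 0, "rz": 0},
    {"dx": 0, "dy": 0, "dz": 0, "rx": 0, "ry": 0, "rz": 0}
  ]
}}

```text
time: 12.43
tool_pos: [0.4916, 0.0292, 0.0505]
tool_rot: [2.758, 1.503, 0.001]
contact_force: [-3.3, -0.4, 11.8]
finger_gap: 0.0348
gripper_force: 61.8
```

Emit:
{"op": "step_arm", "data": {
  "rows": [
    {"dx": 0, "dy": 0, "dz": 0, "rx": 0, "ry": 0, "rz": 0},
    {"dx": 0, "dy": 0, "dz": 0, "rx": 0, "ry": 0, "rz": 0},
    {"dx": 0, "dy": 0, "dz": 0, "rx": 0, "ry": 0, "rz": 0}
  ],
  "jaw": 52
}}

```text
time: 12.68
tool_pos: [0.4917, 0.0293, 0.0496]
tool_rot: [2.758, 1.503, 0.001]
contact_force: [0.7, 0.6, -0.2]
finger_gap: 0.052
gripper_force: 0.0
```

Emit:
{"op": "step_arm", "data": {
  "rows": [
    {"dx": 0, "dy": 0, "dz": -10, "rx": 0, "ry": 0, "rz": 0},
    {"dx": 0, "dy": 0, "dz": -20, "rx": 0, "ry": 0, "rz": 0},
    {"dx": 0, "dy": 0, "dz": -35, "rx": 0, "ry": 0, "rz": 0},
    {"dx": 0, "dy": 0, "dz": -35, "rx": 0, "ry": 0, "rz": 0}
  ]
}}

```text
time: 13.02
tool_pos: [0.4906, 0.0291, 0.1499]
tool_rot: [-2.759, -1.503, 0.004]
contact_force: [1.0, 0.1, 0.6]
finger_gap: 0.0518
gripper_force: 0.0
```

```bash
python3 -c "
from h import *
a=np.radians(-33.1);u=np.array([np.cos(a),np.sin(a)])
C=np.array([.5245,-.3462])
# tool y normal to long axis, grip offset 18 mm either end
for psi in(56.9,-123.1): go(*C,.12,psi)
print(u)"
```

```text
t 13.02 pos [0.4906 0.0291 0.1499] head -32.84 rv [-3.1000e-03  5.0000e-04 -1.5663e+00] d(now axes) [-296.8  232.1   30.2] d(target axes) [-233.3 -295.9   29.9] F [1.  0.1 0.6] j [-0.33  0.43  0.31  1.98 -0.18  0.76 -0.48]
t 13.02 pos [0.4906 0.0291 0.1499] head -32.84 rv [5.0000e-04 3.1000e-03 1.5753e+00] d(now axes) [-296.8  232.1   30.2] d(target axes) [233.3 295.9  29.9] F [1.  0.1 0.6] j [-0.33  0.43  0.31  1.98 -0.18  0.76 -0.48]
[ 0.83771872 -0.54610196]
```

Emit:
{"op": "step_arm", "data": {
  "rows": [
    {"dx": -29.7, "dy": 21.4, "dz": 0, "rx": 0, "ry": 0, "rz": 0},
    {"dx": -29.7, "dy": 21.4, "dz": 0, "rx": 0, "ry": 0, "rz": 0},
    {"dx": -29.7, "dy": 21.4, "dz": 0, "rx": 0, "ry": 0, "rz": 0},
    {"dx": -29.7, "dy": 21.4, "dz": 0, "rx": 0, "ry": 0, "rz": 0},
    {"dx": -29.7, "dy": 21.4, "dz": 0, "rx": 0, "ry": 0, "rz": 0}
  ],
  "jaw": 85
}}

```text
time: 13.43
tool_pos: [0.5008, -0.1551, 0.1497]
tool_rot: [2.758, 1.504, 0.001]
contact_force: [0.9, -0.1, 0.6]
finger_gap: 0.0849
gripper_force: 0.0
```

Emit:
{"op": "step_arm", "data": {
  "rows": [
    {"dx": -29.7, "dy": 21.4, "dz": 0, "rx": 0, "ry": 0, "rz": 0},
    {"dx": -29.7, "dy": 21.4, "dz": 0, "rx": 0, "ry": 0, "rz": 0},
    {"dx": -29.7, "dy": 21.4, "dz": 0, "rx": 0, "ry": 0, "rz": 0},
    {"dx": -29.7, "dy": 21.4, "dz": 0, "rx": 0, "ry": 0, "rz": 0},
    {"dx": -29.7, "dy": 21.4, "dz": 0, "rx": 0, "ry": 0, "rz": 0}
  ]
}}

```text
time: 13.85
tool_pos: [0.51, -0.3381, 0.1495]
tool_rot: [2.759, 1.503, 0.0]
contact_force: [0.8, 0.6, -0.5]
finger_gap: 0.0851
gripper_force: 0.0
```

Emit:
{"op": "step_arm", "data": {
  "rows": [
    {"dx": 0, "dy": 0, "dz": 0, "rx": 0, "ry": 0, "rz": -0.12},
    {"dx": 0, "dy": 0, "dz": 0, "rx": 0, "ry": 0, "rz": -0.12},
    {"dx": 0, "dy": 0, "dz": 0, "rx": 0, "ry": 0, "rz": -0.12},
    {"dx": 0, "dy": 0, "dz": 0, "rx": 0, "ry": 0, "rz": -0.12},
    {"dx": 0, "dy": 0, "dz": 0, "rx": 0, "ry": 0, "rz": -0.12}
  ]
}}

```text
time: 14.27
tool_pos: [0.5101, -0.3363, 0.1493]
tool_rot: [-2.185, -2.257, 0.0]
contact_force: [-0.1, 0.4, 0.4]
finger_gap: 0.0851
gripper_force: 0.0
```

Emit:
{"op": "step_arm", "data": {
  "rows": [
    {"dx": 0, "dy": 0, "dz": 8, "rx": 0, "ry": 0, "rz": -0.12},
    {"dx": 0, "dy": 0, "dz": 8, "rx": 0, "ry": 0, "rz": -0.12},
    {"dx": 0, "dy": 0, "dz": 8, "rx": 0, "ry": 0, "rz": -0.12},
    {"dx": 0, "dy": 0, "dz": 8, "rx": 0, "ry": 0, "rz": -0.12},
    {"dx": 0, "dy": 0, "dz": 8, "rx": 0, "ry": 0, "rz": -0.12}
  ]
}}

```text
time: 14.68
tool_pos: [0.5102, -0.3363, 0.1091]
tool_rot: [1.42, 2.802, -0.0]
contact_force: [-0.7, -0.4, -0.4]
finger_gap: 0.0852
gripper_force: 0.0
```

Emit:
{"op": "step_arm", "data": {
  "rows": [
    {"dx": 0, "dy": 0, "dz": 0, "rx": 0, "ry": 0, "rz": -0.12},
    {"dx": 0, "dy": 0, "dz": 0, "rx": 0, "ry": 0, "rz": -0.12},
    {"dx": 0, "dy": 0, "dz": 0, "rx": 0, "ry": 0, "rz": -0.12},
    {"dx": 0, "dy": 0, "dz": 0, "rx": 0, "ry": 0, "rz": 0}
  ]
}}

```text
time: 15.02
tool_pos: [0.51, -0.3365, 0.1093]
tool_rot: [-0.897, -3.011, -0.0]
contact_force: [0.3, -0.4, -1.0]
finger_gap: 0.0852
gripper_force: 0.0
```

```bash
python3 -c "
from h import *
go(.5094,-.3364,.03,56.9)
t=grab('top');s=grab('side')
b=t['frame'][187:267,239:319][:,:,::-1];a=s['frame'][185:245,260:340][:,:,::-1]
cv2.imwrite('pics/c5.png',np.hstack([cv2.resize(b,(400,400),interpolation=2),cv2.copyMakeBorder(cv2.resize(a,(400,300),interpolation=2),0,100,0,0,0)]))"
```

```text
t 15.02 pos [ 0.51   -0.3365  0.1093] head 56.83 rv [ 0.0001 -0.0003 -0.0013] d(now axes) [ 0.6 -0.2 79.3] d(target axes) [ 0.6 -0.2 79.3] F [ 0.3 -0.4 -1. ] j [ 0.64  0.62 -0.16  1.71  0.12  0.82  1.42]
```

View pics/c5.png

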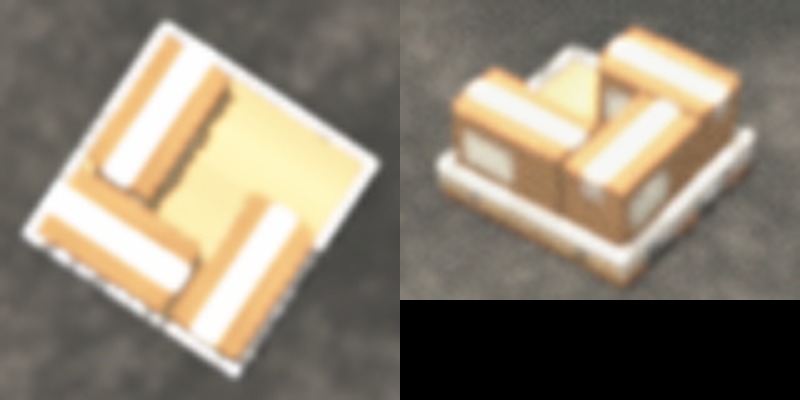

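D stands upright in its place, left-middle of the top crop (120,240) with gaps to both neighbours; the side crop shows it flat, with A and C unmoved. Now the bench carton.

Emit:
{"op": "step_arm", "data": {
  "rows": [
    {"dx": 0.6, "dy": 0, "dz": 25, "rx": 0, "ry": 0, "rz": 0},
    {"dx": 0, "dy": 0, "dz": 25, "rx": 0, "ry": 0, "rz": 0},
    {"dx": 0, "dy": 0, "dz": 20, "rx": 0, "ry": 0, "rz": 0},
    {"dx": 0, "dy": 0, "dz": 9, "rx": 0, "ry": 0, "rz": 0},
    {"dx": 0, "dy": 0, "dz": 0, "rx": 0, "ry": 0, "rz": 0}
  ]
}}

```text
time: 15.53
tool_pos: [0.5087, -0.3352, 0.0286]
tool_rot: [-0.906, -3.004, -0.001]
contact_force: [-0.1, -0.1, 0.5]
finger_gap: 0.0849
gripper_force: 0.0
```

Emit:
{"op": "step_arm", "data": {
  "rows": [
    {"dx": 0, "dy": 0, "dz": 0, "rx": 0, "ry": 0, "rz": 0},
    {"dx": 0, "dy": 0, "dz": 0, "rx": 0, "ry": 0, "rz": 0},
    {"dx": 0, "dy": 0, "dz": 0, "rx": 0, "ry": 0, "rz": 0},
    {"dx": 0, "dy": 0, "dz": 0, "rx": 0, "ry": 0, "rz": 0},
    {"dx": 0, "dy": 0, "dz": 0, "rx": 0, "ry": 0, "rz": 0}
  ],
  "jaw": 28
}}

```text
time: 15.95
tool_pos: [0.5105, -0.3365, 0.0321]
tool_rot: [0.904, 3.006, -0.001]
contact_force: [-1.4, 0.3, 6.3]
finger_gap: 0.0349
gripper_force: 61.2
```

Emit:
{"op": "step_arm", "data": {
  "rows": [
    {"dx": 0, "dy": 0, "dz": 0, "rx": 0, "ry": 0, "rz": 0},
    {"dx": 0, "dy": 0, "dz": 0, "rx": 0, "ry": 0, "rz": 0},
    {"dx": 0, "dy": 0, "dz": 0, "rx": 0, "ry": 0, "rz": 0}
  ]
}}

```text
time: 16.2
tool_pos: [0.5105, -0.3365, 0.0321]
tool_rot: [0.904, 3.006, -0.001]
contact_force: [-1.0, 0.7, 6.4]
finger_gap: 0.035
gripper_force: 61.2
```

```bash
python3 -c "
from h import *
go(.5094,-.3364,.03,56.9)
go(.54933,-.01229,.14,-32.8)"
```

```text
t 16.2 pos [ 0.5105 -0.3365  0.0321] head 56.53 rv [-0.0001  0.0026 -0.0065] d(now axes) [ 0.9 -0.5  2.1] d(target axes) [ 0.9 -0.5  2.1] F [-1.   0.7  6.4] j [ 0.63  0.71 -0.13  1.77  0.14  0.66  1.4 ]
t 16.2 pos [ 0.5105 -0.3365  0.0321] head 56.53 rv [0.002  0.0022 1.5591] d(now axes) [ 146.1  291.9 -108.3] d(target axes) [ 293.6 -143.  -107.9] F [-1.   0.7  6.4] j [ 0.63  0.71 -0.13  1.77  0.14  0.66  1.4 ]
```

Emit:
{"op": "step_arm", "data": {
  "rows": [
    {"dx": 0, "dy": 0, "dz": -10, "rx": 0, "ry": 0, "rz": 0},
    {"dx": 0, "dy": 0, "dz": -25, "rx": 0, "ry": 0, "rz": 0},
    {"dx": 0, "dy": 0, "dz": -35, "rx": 0, "ry": 0, "rz": 0},
    {"dx": 0, "dy": 0, "dz": -35, "rx": 0, "ry": 0, "rz": 0}
  ]
}}

```text
time: 16.53
tool_pos: [0.509, -0.3354, 0.1368]
tool_rot: [-0.904, -3.007, -0.001]
contact_force: [1.2, -0.6, -1.3]
finger_gap: 0.0348
gripper_force: 60.2
```

Emit:
{"op": "step_arm", "data": {
  "rows": [
    {"dx": 16.2, "dy": 32.4, "dz": 0, "rx": 0, "ry": 0, "rz": 0},
    {"dx": 16.2, "dy": 32.4, "dz": 0, "rx": 0, "ry": 0, "rz": 0},
    {"dx": 16.2, "dy": 32.4, "dz": 0, "rx": 0, "ry": 0, "rz": 0},
    {"dx": 16.2, "dy": 32.4, "dz": 0, "rx": 0, "ry": 0, "rz": 0},
    {"dx": 16.2, "dy": 32.4, "dz": 0, "rx": 0, "ry": 0, "rz": 0}
  ]
}}

```text
time: 16.95
tool_pos: [0.5313, -0.1546, 0.1365]
tool_rot: [0.905, 3.008, -0.0]
contact_force: [0.2, 1.2, -2.1]
finger_gap: 0.0351
gripper_force: 60.3
```

Emit:
{"op": "step_arm", "data": {
  "rows": [
    {"dx": 16.2, "dy": 32.4, "dz": 0, "rx": 0, "ry": 0, "rz": 0},
    {"dx": 16.2, "dy": 32.4, "dz": 0, "rx": 0, "ry": 0, "rz": 0},
    {"dx": 16.2, "dy": 32.4, "dz": 0, "rx": 0, "ry": 0, "rz": 0},
    {"dx": 16.2, "dy": 32.4, "dz": 0, "rx": 0, "ry": 0, "rz": 0}
  ]
}}

```text
time: 17.28
tool_pos: [0.5486, -0.0106, 0.1364]
tool_rot: [0.904, 3.008, -0.0]
contact_force: [-0.6, 0.3, -2.5]
finger_gap: 0.0352
gripper_force: 60.3
```

Emit:
{"op": "step_arm", "data": {
  "rows": [
    {"dx": 0, "dy": 0, "dz": 0, "rx": 0, "ry": 0, "rz": 0.12},
    {"dx": 0, "dy": 0, "dz": 0, "rx": 0, "ry": 0, "rz": 0.12},
    {"dx": 0, "dy": 0, "dz": 0, "rx": 0, "ry": 0, "rz": 0.12},
    {"dx": 0, "dy": 0, "dz": 0, "rx": 0, "ry": 0, "rz": 0.12},
    {"dx": 0, "dy": 0, "dz": 0, "rx": 0, "ry": 0, "rz": 0.12}
  ]
}}

```text
time: 17.7
tool_pos: [0.5487, -0.0121, 0.1363]
tool_rot: [1.76, 2.602, 0.0]
contact_force: [0.0, 0.1, -0.7]
finger_gap: 0.0348
gripper_force: 60.2
```

Emit:
{"op": "step_arm", "data": {
  "rows": [
    {"dx": 0, "dy": 0, "dz": 0, "rx": 0, "ry": 0, "rz": 0.12},
    {"dx": 0, "dy": 0, "dz": 0, "rx": 0, "ry": 0, "rz": 0.12},
    {"dx": 0, "dy": 0, "dz": 0, "rx": 0, "ry": 0, "rz": 0.12},
    {"dx": 0, "dy": 0, "dz": 0, "rx": 0, "ry": 0, "rz": 0.12},
    {"dx": 0, "dy": 0, "dz": 0, "rx": 0, "ry": 0, "rz": 0.12}
  ]
}}

```text
time: 18.12
tool_pos: [0.5487, -0.0121, 0.1363]
tool_rot: [2.451, 1.965, 0.001]
contact_force: [0.0, 0.6, -1.0]
finger_gap: 0.0348
gripper_force: 60.2
```

Emit:
{"op": "step_arm", "data": {
  "rows": [
    {"dx": 0, "dy": 0, "dz": 0, "rx": 0, "ry": 0, "rz": 0.12},
    {"dx": 0, "dy": 0, "dz": 0, "rx": 0, "ry": 0, "rz": 0.12},
    {"dx": 0, "dy": 0, "dz": 0, "rx": 0, "ry": 0, "rz": 0.12},
    {"dx": 0, "dy": 0, "dz": 0, "rx": 0, "ry": 0, "rz": 0},
    {"dx": 0, "dy": 0, "dz": 0, "rx": 0, "ry": 0, "rz": 0}
  ]
}}

```text
time: 18.53
tool_pos: [0.5488, -0.012, 0.136]
tool_rot: [2.755, 1.508, 0.0]
contact_force: [0.3, 0.2, -1.5]
finger_gap: 0.0351
gripper_force: 60.2
```

```bash
python3 -c "
from h import *
go(.5488,-.0131,.0501,-32.8)"
```

```text
t 18.53 pos [ 0.5488 -0.012   0.136 ] head -32.6 rv [ 0.0004 -0.0001  0.0035] d(now axes) [-0.9  0.6 85.9] d(target axes) [-0.9  0.6 85.9] F [ 0.3  0.2 -1.5] j [-0.22  0.52  0.29  1.86 -0.2   0.8  -0.39]
```

Emit:
{"op": "step_arm", "data": {
  "rows": [
    {"dx": -0.9, "dy": 0.6, "dz": 12, "rx": 0, "ry": 0, "rz": 0.0035},
    {"dx": 0, "dy": 0, "dz": 15, "rx": 0, "ry": 0, "rz": 0},
    {"dx": 0, "dy": 0, "dz": 8, "rx": 0, "ry": 0, "rz": 0},
    {"dx": 0, "dy": 0, "dz": 0, "rx": 0, "ry": 0, "rz": 0},
    {"dx": 0, "dy": 0, "dz": 0, "rx": 0, "ry": 0, "rz": 0}
  ]
}}

```text
time: 18.95
tool_pos: [0.5487, -0.0135, 0.1006]
tool_rot: [-2.76, -1.5, 0.001]
contact_force: [-0.1, -0.3, -2.0]
finger_gap: 0.0348
gripper_force: 60.3
```

```bash
python3 -c "
from h import *
go(.5488,-.0131,.0501,-32.8)
t=grab('top');s=grab('side')
b=t['frame'][180:280,230:330][:,:,::-1];a=s['frame'][170:245,260:340][:,:,::-1]
cv2.imwrite('pics/c6.png',np.hstack([cv2.resize(b,(400,400),interpolation=2),cv2.copyMakeBorder(cv2.resize(a,(400,375),interpolation=2),0,25,0,0,0)]))"
```

```text
t 18.95 pos [ 0.5487 -0.0135  0.1006] head -32.95 rv [-0.0005  0.0005 -0.0026] d(now axes) [ 0.4 -0.1 50.5] d(target axes) [ 0.4 -0.1 50.5] F [-0.1 -0.3 -2. ] j [-0.2   0.57  0.27  1.89 -0.22  0.71 -0.37]
```

View pics/c6.png

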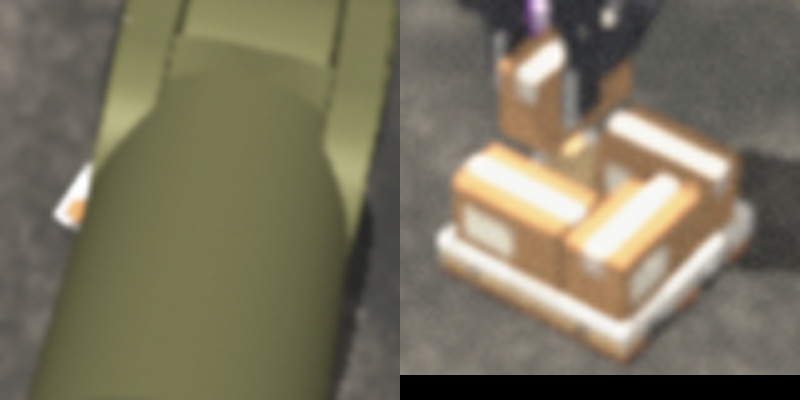

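The side crop shows the carton held level above cell B (crop 540,90), with the inner finger above the well (575,110). I lower it slowly.

Emit:
{"op": "step_arm", "data": {
  "rows": [
    {"dx": 0.3, "dy": 0, "dz": 5, "rx": 0, "ry": 0, "rz": -0.002},
    {"dx": 0, "dy": 0, "dz": 6, "rx": 0, "ry": 0, "rz": 0},
    {"dx": 0, "dy": 0, "dz": 5, "rx": 0, "ry": 0, "rz": 0},
    {"dx": 0, "dy": 0, "dz": 2, "rx": 0, "ry": 0, "rz": 0},
    {"dx": 0, "dy": 0, "dz": 0, "rx": 0, "ry": 0, "rz": 0}
  ]
}}

```text
time: 19.47
tool_pos: [0.5486, -0.0131, 0.0819]
tool_rot: [-2.76, -1.501, 0.002]
contact_force: [-1.0, 0.2, -0.9]
finger_gap: 0.0351
gripper_force: 60.3
```

```bash
python3 -c "
from h import *
go(.5488,-.0131,.0501,-32.8)"
```

```text
t 19.47 pos [ 0.5486 -0.0131  0.0819] head -32.91 rv [-0.0007  0.0009 -0.002 ] d(now axes) [ 0.2  0.2 31.8] d(target axes) [ 0.1  0.2 31.8] F [-1.   0.2 -0.9] j [-0.19  0.59  0.26  1.91 -0.23  0.67 -0.36]
```

Emit:
{"op": "step_arm", "data": {
  "rows": [
    {"dx": 0, "dy": 0, "dz": 6, "rx": 0, "ry": 0, "rz": -0.002},
    {"dx": 0, "dy": 0, "dz": 7, "rx": 0, "ry": 0, "rz": 0},
    {"dx": 0, "dy": 0, "dz": 7, "rx": 0, "ry": 0, "rz": 0},
    {"dx": 0, "dy": 0, "dz": 4, "rx": 0, "ry": 0, "rz": 0},
    {"dx": 0, "dy": 0, "dz": 1, "rx": 0, "ry": 0, "rz": 0}
  ]
}}

```text
time: 19.88
tool_pos: [0.5485, -0.0131, 0.0565]
tool_rot: [-2.758, -1.504, 0.002]
contact_force: [-0.1, 0.4, -1.1]
finger_gap: 0.0348
gripper_force: 60.3
```

Emit:
{"op": "step_arm", "data": {
  "rows": [
    {"dx": 0, "dy": 0, "dz": 1.5, "rx": 0, "ry": 0, "rz": 0},
    {"dx": 0, "dy": 0, "dz": 1, "rx": 0, "ry": 0, "rz": 0},
    {"dx": 0, "dy": 0, "dz": 0, "rx": 0, "ry": 0, "rz": 0}
  ]
}}

```text
time: 20.13
tool_pos: [0.5492, -0.0132, 0.0551]
tool_rot: [2.758, 1.504, 0.0]
contact_force: [-0.8, -0.0, -2.0]
finger_gap: 0.0351
gripper_force: 60.3
```

```bash
python3 -c "
from h import *
go(.5488,-.0131,.0501,-32.8)"
```

```text
t 20.13 pos [ 0.5492 -0.0132  0.0551] head -32.8 rv [ 0.0005  0.0001 -0.0001] d(now axes) [-0.1 -0.4  5. ] d(target axes) [-0.1 -0.4  5. ] F [-0.8 -0.  -2. ] j [-0.18  0.63  0.24  1.93 -0.25  0.61 -0.35]
```

Emit:
{"op": "step_arm", "data": {
  "rows": [
    {"dx": 0, "dy": -0.3, "dz": 1.5, "rx": 0, "ry": 0, "rz": 0},
    {"dx": 0, "dy": 0, "dz": 1.5, "rx": 0, "ry": 0, "rz": 0},
    {"dx": 0, "dy": 0, "dz": 1, "rx": 0, "ry": 0, "rz": 0},
    {"dx": 0, "dy": 0, "dz": 0, "rx": 0, "ry": 0, "rz": 0}
  ]
}}

```text
time: 20.47
tool_pos: [0.5487, -0.013, 0.051]
tool_rot: [2.758, 1.504, -0.0]
contact_force: [0.1, -0.1, -1.4]
finger_gap: 0.0354
gripper_force: 60.3
```

Emit:
{"op": "step_arm", "data": {
  "rows": [
    {"dx": 0, "dy": 0, "dz": 0.7, "rx": 0, "ry": 0, "rz": 0},
    {"dx": 0, "dy": 0, "dz": 0.5, "rx": 0, "ry": 0, "rz": 0},
    {"dx": 0, "dy": 0, "dz": 0, "rx": 0, "ry": 0, "rz": 0}
  ]
}}

```text
time: 20.72
tool_pos: [0.5489, -0.013, 0.0502]
tool_rot: [2.758, 1.504, 0.001]
contact_force: [-0.9, 0.3, 1.3]
finger_gap: 0.0351
gripper_force: 60.7
```

Emit:
{"op": "step_arm", "data": {
  "rows": [
    {"dx": 0, "dy": 0, "dz": 0.6, "rx": 0, "ry": 0, "rz": 0},
    {"dx": 0, "dy": 0, "dz": 0, "rx": 0, "ry": 0, "rz": 0}
  ]
}}

```text
time: 20.88
tool_pos: [0.5489, -0.013, 0.0501]
tool_rot: [2.758, 1.504, 0.001]
contact_force: [-1.2, 1.1, 7.5]
finger_gap: 0.0355
gripper_force: 61.6
```

Emit:
{"op": "step_arm", "data": {
  "rows": [
    {"dx": 0, "dy": 0, "dz": 0, "rx": 0, "ry": 0, "rz": 0},
    {"dx": 0, "dy": 0, "dz": 0, "rx": 0, "ry": 0, "rz": 0},
    {"dx": 0, "dy": 0, "dz": 0, "rx": 0, "ry": 0, "rz": 0}
  ],
  "jaw": 48
}}

```text
time: 21.13
tool_pos: [0.5489, -0.013, 0.0493]
tool_rot: [2.758, 1.504, 0.001]
contact_force: [0.4, 0.6, 0.9]
finger_gap: 0.0479
gripper_force: 0.0
```

Emit:
{"op": "step_arm", "data": {
  "rows": [
    {"dx": 0, "dy": 0, "dz": -10, "rx": 0, "ry": 0, "rz": 0},
    {"dx": 0, "dy": 0, "dz": -20, "rx": 0, "ry": 0, "rz": 0},
    {"dx": 0, "dy": 0, "dz": -35, "rx": 0, "ry": 0, "rz": 0},
    {"dx": 0, "dy": 0, "dz": -40, "rx": 0, "ry": 0, "rz": 0},
    {"dx": 0, "dy": 0, "dz": -40, "rx": 0, "ry": 0, "rz": 0}
  ]
}}

```text
time: 21.55
tool_pos: [0.5481, -0.0132, 0.1962]
tool_rot: [2.758, 1.503, -0.002]
contact_force: [1.0, 0.3, 0.6]
finger_gap: 0.0481
gripper_force: 0.0
```

Emit:
{"op": "step_arm", "data": {
  "rows": [
    {"dx": -40, "dy": 0, "dz": 0, "rx": 0, "ry": 0, "rz": 0},
    {"dx": -40, "dy": 0, "dz": 0, "rx": 0, "ry": 0, "rz": 0},
    {"dx": -40, "dy": 0, "dz": 0, "rx": 0, "ry": 0, "rz": 0},
    {"dx": -40, "dy": 0, "dz": 0, "rx": 0, "ry": 0, "rz": 0},
    {"dx": -40, "dy": 0, "dz": 0, "rx": 0, "ry": 0, "rz": 0}
  ]
}}

```text
time: 21.97
tool_pos: [0.4392, -0.1824, 0.1952]
tool_rot: [2.757, 1.504, 0.001]
contact_force: [0.6, -0.5, 0.2]
finger_gap: 0.048
gripper_force: 0.0
```

Emit:
{"op": "step_arm", "data": {
  "rows": [
    {"dx": -30, "dy": 20, "dz": 0, "rx": 0, "ry": 0, "rz": 0},
    {"dx": -30, "dy": 20, "dz": 0, "rx": 0, "ry": 0, "rz": 0},
    {"dx": -30, "dy": 20, "dz": 0, "rx": 0, "ry": 0, "rz": 0},
    {"dx": 0, "dy": 0, "dz": 0, "rx": 0, "ry": 0, "rz": 0}
  ]
}}

```text
time: 22.3
tool_pos: [0.4405, -0.2974, 0.1957]
tool_rot: [2.759, 1.489, -0.003]
contact_force: [0.5, -0.2, -0.2]
finger_gap: 0.0481
gripper_force: 0.0
```

```bash
python3 -c "
from h import *
t=grab('top');s=grab('side')
b=t['frame'][187:267,239:319][:,:,::-1];a=s['frame'][170:245,260:340][:,:,::-1]
cv2.imwrite('pics/c7.png',np.hstack([cv2.resize(b,(400,400),interpolation=2),cv2.copyMakeBorder(cv2.resize(a,(400,375),interpolation=2),0,25,0,0,0)]))"
```

```text
(no output)
```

View pics/c7.png

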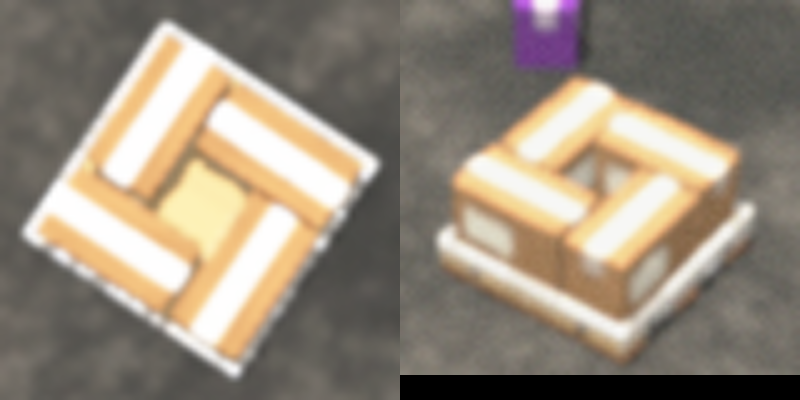

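The final view shows a complete pinwheel: all four cartons flat inside the lip, the well open at (205,205), and the gripper clear. Handing in.

```bash
python3 -c "
from rig import env
print(env.sign_off())"
```

```text
the job is handed in; nothing more can be done
None
```

The layer is finished and handed in at about 22 s: the trough carton is in cell D and the bench carton in cell B, each lowered onto the slab before release, and the last pictures show all four flat inside the lip with the middle open; sign-off returned no verdict.

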